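Seat a marked die insert and hold the inspection mirror on its mark

TASK

Set the marked metal insert upright into the rectangular recess of the small die board, with its round mark and ledge on the side towards the mirror, and press it firmly down until its shoulder is flush on the board. Then let go of it, take the bar on top of the sprung mirror and turn the mirror until the inspection camera, looking at the mirror, sees the mark in the middle of it. Finish while still holding the mirror at that angle, with the insert still flush, and leave the loose tools and parts around undisturbed.

Things in the scene. Friction and masses are not known exactly. Their poses are not given: they have to be found in the camera images.
- insert: Loose aluminium insert, 72 mm tall, 0.16 kg. Foot 26 (x) x 36 (y) x 12 mm tall; on it a shoulder flange 40 x 50 x 8 mm; on that a column 16 (x) x 36 (y) x 52 mm, centred 8 mm to +x, leaving a 20 mm ledge on the -x side. A round mark (20 mm, dark ring and dot) is on the column's -x face, above the ledge. Origin: centre of the foot's underside, z up.
- insert_grip (a point): Point inside the insert's column, on its middle, 15 mm below its top: at (8, 0, 57) mm from the insert's origin. The column is 36 mm wide along the insert's y, 16 mm along x.
- mark (a point): Centre of the round mark, at (0, 0, 48) mm from the insert's origin; it faces the insert's -x.
- die_board: Fixed wooden die board 120 x 120 x 24 mm with one rectangular recess in its middle. Origin: centre of the underside, z up. Its -x side is the side towards the mirror, though not exactly square to it. The seated insert has its axes parallel to the board's.
- die_board_hole0 (a point): Centre of the recess's mouth, on the board's top face, axes as the board. The recess is 29 (along board x) x 39 (along board y) mm and 13 mm deep, so the 26 x 36 x 12 mm foot goes in with 1.5 mm play each side until the flange rests on the board; the insert's origin is then 12 mm below this point.
- station: Fixed mirror station carrying the inspection camera and the swivelling mirror. Origin: on the table, on the mirror's upright swivel axis; +x points level from that axis to the camera, z up. Round base 68 mm across and 12 mm high under the mirror, a flat rail 8 mm high, and the camera on its foot at the other end.
- lens (a point): Centre of the inspection camera's lens, 60 mm above the table, at (159, 0, 60) mm in the station's frame; the camera (78 mm high, reaching to 231 mm from the axis) looks along the station's -x at the middle of the mirror.
- mirror (a joint): Swivel of the mirror about the station's upright axis, 0 (stop, where a spring rests it) to 1.25 rad, growing clockwise seen from above. The reflecting face contains the axis; its outward normal is (0.2 + value) rad clockwise from the station's +x. When let go it springs back to 0 (0.036 Nm at 0, plus 0.04 Nm per rad).
- mirror_bar (a point): Centre of the steel bar on top of the mirror, on the swivel axis, 110 mm above the table; x is the mirror's outward normal. Bar 12 mm thick (x), 44 mm long (y, parallel to the mirror's face), 30 mm tall (95 to 125 mm above the table). The mirror below it is 60 mm wide, 34 to 86 mm above the table.
- sightline (a point): Not solid: the camera's line of sight after the mirror. Origin on the swivel axis at the middle of the mirror's face, 60 mm above the table; x runs level along the reflected line of sight, z up. It lies 2 x (0.2 + mirror joint) rad clockwise from the station's +x. The camera sees the mark in the middle when the mark lies on this x axis.
- mallet: white-headed mallet with a wooden handle, about 280 mm long, lying beyond the die board; loose bystander, to be left alone. Origin on its underside, z up.
- rub_stone: grey rubbing stone 90 x 42 x 26 mm, lying flat; loose bystander, to be left alone. Origin on its underside, z up.
- pipe_offcut: upright steel tube, 60 mm across, 65 mm tall; loose bystander, to be left alone. Origin on its underside, z up.
- screwdriver: screwdriver lying close in front of the robot; loose bystander, to be left alone. Origin on its underside, z up.
- bushing: small stepped round steel bushing, 36 mm across, 35 mm tall; loose bystander, to be left alone. Origin on its underside, z up.
- pliers: pliers lying flat, about 155 mm long; loose bystander, to be left alone. Origin on its underside, z up.
Things that resemble listed ones, but are neither listed nor needed, are in the scene too. Of the things that look like the die_board, take the one that is farthest to the robot's left at the start.

How it is judged:
By the outcome, as a careful person would: the job done as asked, in the order asked, and still so for the second after the job is handed in, while the arm keeps its last pose, push and grip.
It also fails if it takes over 53 s, if anything falls off the work surface, if the arm or the gripper's body presses on something with over 40 N, if the wrist force passes 120 N, or if a joint passes its speed limit or range.

ROBOT

A 6-joint arm with a two-finger parallel gripper is mounted at the origin on the work surface. World frame = base frame: x ahead of the robot, y to its left, z up, the work surface at z = 0. Lengths are in m, angles in rad, forces in N, time in s.
With the tool pointing down it reaches from about 0.3 to 0.825 m from the base axis. Payload 5.4 kg.
Tool frame: the origin (TCP) lies at the very end of the fingers, on their centre line; the grasp point (between the pads) lies 19 mm behind it; z points along the fingers, y is the line along which they close (so a half turn about z gives the same grasp; the last joint's range is limited). The gripper opens to 92 mm and grips with 3 to 60 N. Pads are 20 mm wide; open, the fingers measure 128 mm over their backs; the gripper's body (75 mm by 189 mm) begins 69 mm behind the grasp point.
Start: joints at [1.098, 0.158, 1.597, -0, 1.386, -0.21], TCP at [0.149, 0.555, 0.215] pointing down, gripper open.
Joint ranges: [-2.91, 2.91], [-0.94, 2.29], [0.18, 2.7], [-1.29, 4.43], [0.17, 2.64], [-3, 3]. Speed limits (rad/s): [2.57, 2.57, 3.14, 3.14, 3.14, 3.14].

INTERFACE

Orientations are given as a rotation vector (axis times angle).
In Python, from station import env gives the robot as it stands. The module is installed in compiled form; this text tells all that it offers.
- The arm moves only by the tool pendant, called after "Emit:" by a JSON object that holds its "fn" and its "kwargs", one argument or row to a line. Schema: {"type":"object","properties":{"offsets":{"type":"object","properties":{"dx":{"type":"array","items":{"type":"number"},"minItems":1,"maxItems":12},"dy":{"type":"array","items":{"type":"number"},"minItems":1,"maxItems":12},"dz":{"type":"array","items":{"type":"number"},"minItems":1,"maxItems":12},"wx":{"type":"array","items":{"type":"number"},"minItems":1,"maxItems":12},"wy":{"type":"array","items":{"type":"number"},"minItems":1,"maxItems":12},"wz":{"type":"array","items":{"type":"number"},"minItems":1,"maxItems":12}},"additionalProperties":false,"required":["dx","dy","dz","wx","wy","wz"]},"aperture":{"type":"number"},"only":{"type":"string"},"quiet":{"type":"boolean"},"lines":{"type":"string"}},"required":["offsets"],"additionalProperties":false}. offsets is an object with one list for each field, all of the same length, 1 to 12, a row being the entries at one place: dx, dy, dz (the shift in shares of the most that a row can go, 1 being 62.5 mm), wx, wy, wz (a rotation vector in fractions of the full range, 1 being 2 pi rad); each row shifts and turns the commanded pose from where the row before left it, along the tool's axes as they then stand; what a row does not reach is not made up. A row lasts 1/8 s, in which the tool goes at most 0.0625 m and 0.188 rad, less where a joint would pass 70% of its speed; a pose out of reach is approached as far as the arm can. aperture is the finger opening in m, set as the call begins (left out keeps the last). The fingers move at their own pace and stop on an object; the grip force is fixed at half the most. Time passes only in rows, so rows that do not move let the fingers close. The tool returns the time, the measured TCP pose, the force, the opening and the grip force at its end. only (a regular expression) keeps the lines of the reply that match it, lines (a string "A,B") keeps lines A to B, and quiet returns only ok. No shift or turn number may pass 1 either way. Input that does not fit is refused with a message, and nothing moves.
- env.sense(): the state, without advancing time (a new reading comes with each control period).
- env.grab_frame(name): name is "scene" or "top" or "wrist"; returns the picture (480x640x3 uint8, red, green, blue); there is no depth.
- env.camera_params(name): a dict with "fx", "fy", "cx", "cy" (pixels), "dist_coeffs" ([k1, k2, p1, p2, k3] as OpenCV has them; the pictures are not rectified), "origin" and "orientation" of the camera in the world. Camera axes: x right, y up, looking along -z (the intrinsics and any distortion apply to the point x, -y, -z); pixel columns grow to the right and rows downward; lengths in m; the calibration is good to about 2 mm. A picture is of the moment at which its call begins: read the wrist's pose just before it. camera_params takes no time and is no camera call; for the wrist camera it gives the pose at the moment of the call.
- env.hand_in(): hands the job in; it is judged then, once.
The state is a dict: "clock": time; "joint_positions": joint angles; "qd": joint speeds; "effort": joint torques, N m; "tool_pos": TCP position; "orientation": TCP orientation; "ft_force": force on the tool from outside, world axes, zero at the start; "moment": the same for the moment, N m; "width": finger opening in m; "grip_force": force on a finger pad.
Only numpy, scipy, OpenCV 4.12 (cv2) and the standard library are available. Lean on these libraries where they do the work, as an engineer would, in place of code of your own. Each camera call takes 0.05 s, during which the arm holds its last target. There are 200 camera calls.

## Working session

There is one attempt and no reset: what is moved stays moved. The work goes in short steps, Python scripts to look and compute and a tool call to move; the robot and the scene stay as the last step left them, time stands still between calls to the robot, and variables do not carry over. Pictures are saved under pics/ and viewed, at most 10 in all, crops included, and the job is handed in when it is done.

```bash
mkdir -p pics; python3 - <<'E'
from station import env
import cv2
s=env.sense();print(s)
for n in("scene","top"):
    f=env.grab_frame(n);cv2.imwrite(f"pics/{n}0.png",f[:,:,::-1]);print(n,env.camera_params(n))
print(env.camera_params("wrist"))
E
```

```text
{'clock': 0.0, 'joint_positions': array([ 1.09790303e+00,  1.59081324e-01,  1.59824871e+00, -4.64060333e-05,
        1.38617683e+00, -2.10105010e-01]), 'qd': array([-1.31221005e-03,  2.29885300e-03, -2.08712905e-04, -2.28021039e-03,
       -6.84044851e-05, -1.25853123e-03]), 'effort': array([ 6.39978825e-04, -3.85532749e+01, -3.22126579e+01,  7.03576324e-02,
        3.71484621e-02, -1.32365203e-04]), 'tool_pos': array([0.14911167, 0.5546709 , 0.21359254]), 'orientation': array([-4.11508290e-01, -3.11392029e+00,  2.85665077e-03]), 'ft_force': array([-0.41466143,  0.30737851, -0.86040136]), 'moment': array([ 0.01320633,  0.02768349, -0.02509393]), 'grip_force': 0.0, 'width': 0.0918687532278085}
scene {'fx': 477.48985773452995, 'fy': 477.48985773452995, 'cx': 315.51883331537726, 'cy': 251.15626589742212, 'dist_coeffs': array([-0.07496753,  0.        ,  0.        ,  0.        ,  0.        ]), 'origin': array([ 1.11051488, -0.52667311,  0.62160551]), 'orientation': array([0.92933593, 0.40985305, 0.70805599])}
top {'fx': 461.5155456816179, 'fy': 461.5155456816179, 'cx': 319.2327303071266, 'cy': 234.38880335919185, 'dist_coeffs': array([-0.06256321,  0.        ,  0.        ,  0.        ,  0.        ]), 'origin': array([0.4119493 , 0.03548814, 1.05349671]), 'orientation': array([ 0.13086982, -0.11346725, -1.58504632])}
{'fx': 371.1529667464509, 'fy': 371.1529667464509, 'cx': 319.9082842495604, 'cy': 236.65069068491277, 'dist_coeffs': array([-0.06113597,  0.        ,  0.        ,  0.        ,  0.        ]), 'origin': array([0.0715319 , 0.57542135, 0.38385052]), 'orientation': array([-0.24691756, -0.18482846,  1.29945945])}
```

View pics/top0.png

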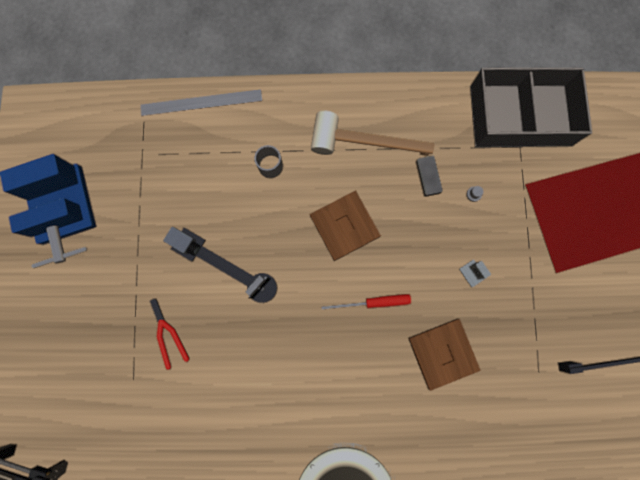

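View pics/scene0.png

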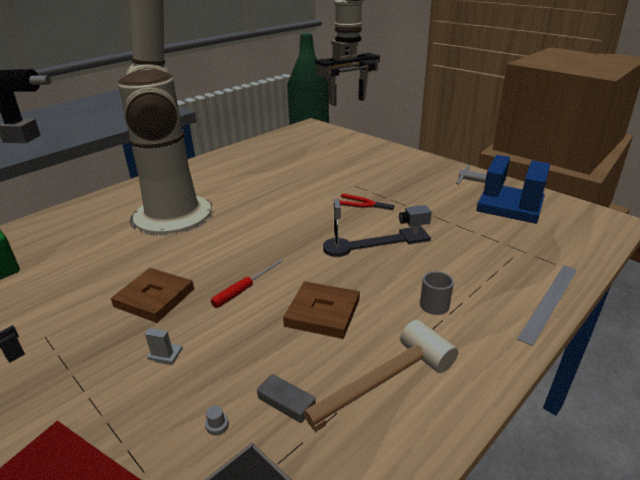

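Top view: two die boards, at (345,225) and (444,354). The one at (345,225) is farther left, so I'll take it. The insert is the silver piece at (476,272), which could be confused with the bushing at (475,193). The station's mirror is at (262,287) and its camera at (183,241). I'll check these in one close crop.

```bash
cat > h.py <<'E'
import numpy as np, cv2
from scipy.spatial.transform import Rotation as R
def cam(p):
    K=np.array([[p['fx'],0,p['cx']],[0,p['fy'],p['cy']],[0,0,1]])
    return K,np.array(p['dist_coeffs']),np.array(p['origin']),R.from_rotvec(p['orientation'])
def ray(p,uv,z):
    K,d,o,r=cam(p)
    n=cv2.undistortPoints(np.array(uv,float).reshape(-1,1,2),K,d).reshape(-1,2)
    v=r.apply(np.c_[n[:,0],-n[:,1],-np.ones(len(n))])
    return o+v*((z-o[2])/v[:,2])[:,None]
def proj(p,X):
    K,d,o,r=cam(p)
    c=r.inv().apply(np.atleast_2d(X)-o)*[1,-1,-1]
    return cv2.projectPoints(c,np.zeros(3),np.zeros(3),K,d)[0].reshape(-1,2)
E
python3 - <<'E'
import cv2,numpy as np
t=cv2.imread('pics/top0.png');s=cv2.imread('pics/scene0.png')
def c(im,x,y,w,h,W,H):return cv2.resize(im[y:y+h,x:x+w],(W,H),interpolation=cv2.INTER_CUBIC)
a=c(t,451,253,50,37,400,296);b=c(s,135,320,50,50*37//50,400,296)
d=c(t,305,185,80,80*296//400,400,296);e=c(t,155,222,130,96,400,296)
cv2.imwrite('pics/m.png',np.vstack([np.hstack([a,b]),np.hstack([d,e])]))
E
```

```text
(no output)
```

View pics/m.png

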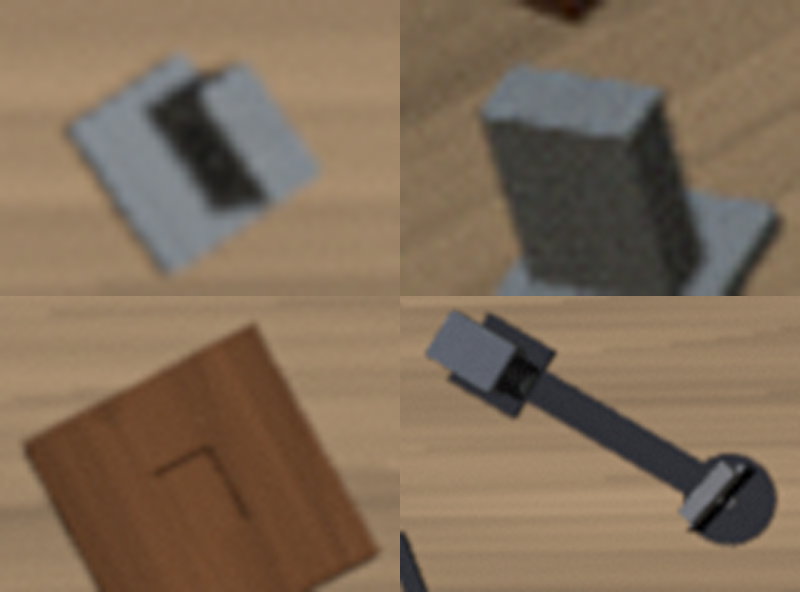

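Enlarged, the insert stands upright with its ledge and mark face to the lower-left, at about yaw −55°. The board's recess edges are clear, and the station's base, rail and camera are visible. Next I'll compute the poses.

```bash
python3 - <<'E'
from station import env
from h import *
p=env.camera_params('top')
A=lambda l,s,o:np.array(l)/s+o-0.5+0.5/s
# insert flange top corners z=.02
q=ray(p,A([(70,130),(168,275),(182,55)],8,[451,253]),.02)
y=q[1]-q[0]; x=q[2]-q[0]
print('ins',q,np.linalg.norm(x),np.linalg.norm(y),np.degrees(np.arctan2(x[1],x[0])),np.degrees(np.arctan2(y[1],y[0]))+90,(q[1]+q[2])/2)
b=ray(p,A([(22,149),(255,27),(378,254)],5,[305,185]),.024)
x=b[1]-b[0];y=b[1]-b[2]
print('board',b,np.linalg.norm(x),np.linalg.norm(y),np.degrees(np.arctan2(x[1],x[0])),np.degrees(np.arctan2(y[1],y[0]))-90,(b[0]+b[2])/2)
S=lambda l:A(np.array(l)-[400,296],400/130,[155,222])
c=ray(p,S([(730,498)]),.012);print('st',c)
k=ray(p,S([(455,310),(428,355),(492,390),(520,345)]),.078);print('cam',k,k.mean(0))
v=k.mean(0)-c[0];print(np.degrees(np.arctan2(v[1],v[0])),np.hypot(*v[:2]))
r=ray(p,S([(550,373),(535,402),(697,462),(685,490)]),.008);v=(r[0]+r[1]-r[2]-r[3])/2;print('rail',np.degrees(np.arctan2(v[1],v[0])))
s=env.sense();m=R.from_rotvec(s['orientation']).as_matrix();print(m.round(3))
w=env.camera_params('wrist');print('camInTool',m.T@(w['origin']-s['tool_pos']),(m.T@R.from_rotvec(w['orientation']).as_matrix()).round(3))
E
```

```text
ins [[ 0.48961879 -0.26769106  0.02      ]
 [ 0.44851775 -0.29286085  0.02      ]
 [ 0.510094   -0.3008168   0.02      ]] 0.03894289592923631 0.04819558133126709 -58.27956487038588 -58.5171876344933 [ 0.47930588 -0.29683883  0.02      ]
board [[ 0.61956718  0.06802853  0.024     ]
 [ 0.67454171 -0.0395586   0.024     ]
 [ 0.56824019 -0.09195486  0.024     ]] 0.12081882569749276 0.11851320793752691 -62.934023689286626 -63.76120592103676 [ 0.59390369 -0.01196316  0.024     ]
st [[0.45683338 0.17671406 0.012     ]]
cam [[0.5885658  0.36272099 0.078     ]
 [0.55686397 0.38094726 0.078     ]
 [0.53137032 0.33465211 0.078     ]
 [0.56276186 0.31565075 0.078     ]] [0.55989049 0.34849278 0.078     ]
59.038725814488565 0.2003214754543535
rail 58.85682859095484
[[-0.966  0.26  -0.001]
 [ 0.26   0.966 -0.001]
 [ 0.    -0.002 -1.   ]]
camInTool [ 0.08035984 -0.00048482 -0.17009235] [[ 0.001  0.959  0.283]
 [ 1.    -0.001  0.002]
 [ 0.002  0.283 -0.959]]
```

The rows are not in the units I measure in: shifts go in shares of 62.5 mm and turns go in shares of 2 pi rad. I convert before sending: -0.06 m is -0.96, -0.011 m is -0.176, 0.1512 rad is 0.0241.

Emit:
{"fn": "pendant", "kwargs": {
  "offsets": {"dx":[0, 0, 0, 0, 0, -0.96, -0.96, -0.96, -0.96, -0.96, -0.96, -0.96], "dy":[0, 0, 0, 0, 0, -0.176, -0.176, -0.176, -0.176, -0.176, -0.176, -0.176], "dz":[0, 0, 0, 0, 0, 0.048, 0.048, 0.048, 0.048, 0.048, 0.048, 0.048], "wx":[0, 0, 0, 0, 0, 0, 0, 0, 0, 0, 0, 0], "wy":[0, 0, 0, 0, 0, 0, 0, 0, 0, 0, 0, 0], "wz":[0.0241, 0.0241, 0.0241, 0.0241, 0.0241, 0, 0, 0, 0, 0, 0, 0]},
  "aperture": 0.092
}}

```text
clock: 1.6
tool_pos: [0.3042, 0.1555, 0.1933]
orientation: [1.531, 2.743, 0.001]
ft_force: [0.4, -0.2, -0.3]
width: 0.0919
grip_force: 0.0
```

Emit:
{"fn": "pendant", "kwargs": {
  "offsets": {"dx":[-0.96, -0.96, -0.96, -0.96, -0.96, -0.96, -0.96, -0.96, 0], "dy":[-0.176, -0.176, -0.176, -0.176, -0.176, -0.176, -0.176, -0.176, 0], "dz":[0.064, 0.064, 0.064, 0.064, 0.064, 0.064, 0.064, 0.064, 0], "wx":[0, 0, 0, 0, 0, 0, 0, 0, 0], "wy":[0, 0, 0, 0, 0, 0, 0, 0, 0], "wz":[0, 0, 0, 0, 0, 0, 0, 0, 0]}
}}

```text
clock: 2.72
tool_pos: [0.4806, -0.3005, 0.1594]
orientation: [-1.535, -2.738, -0.0]
ft_force: [-0.5, 0.2, 0.7]
width: 0.0918
grip_force: 0.0
```

```bash
python3 - <<'E'
from station import env
import cv2
from h import *
s=env.sense();p=env.camera_params('wrist');f=env.grab_frame('wrist');cv2.imwrite('pics/w1.png',f[:,:,::-1])
print(s['tool_pos'],s['orientation'],p['origin'],p['orientation'])
m=R.from_rotvec(s['orientation']).as_matrix();print(m.round(3))
# predicted projections from the top-camera estimate
o=np.array([.4793,-.2968,0]);Z=R.from_euler('z',-58.4,degrees=True)
pts=[(-20,-25,20),(-20,25,20),(20,25,20),(20,-25,20),(0,18,72),(0,-18,72),(16,18,72),(16,-18,72),(0,0,48)]
print(proj(p,o+Z.apply(np.array(pts)/1000)).round(1).tolist())
E
```

```text
[ 0.48057846 -0.30051346  0.1594331 ] [-1.53539484e+00 -2.73768203e+00 -4.64710680e-04] [ 0.43892629 -0.23267935  0.32972323] [-0.27960346 -0.07592763  0.54563758]
[[-0.521  0.853 -0.002]
 [ 0.853  0.521  0.002]
 [ 0.003 -0.001 -1.   ]]
[[292.4, 196.5], [351.6, 196.4], [350.7, 241.7], [293.4, 241.8], [347.1, 236.5], [297.4, 236.6], [346.7, 257.4], [297.8, 257.5], [322.1, 228.0]]
```

View pics/w1.png

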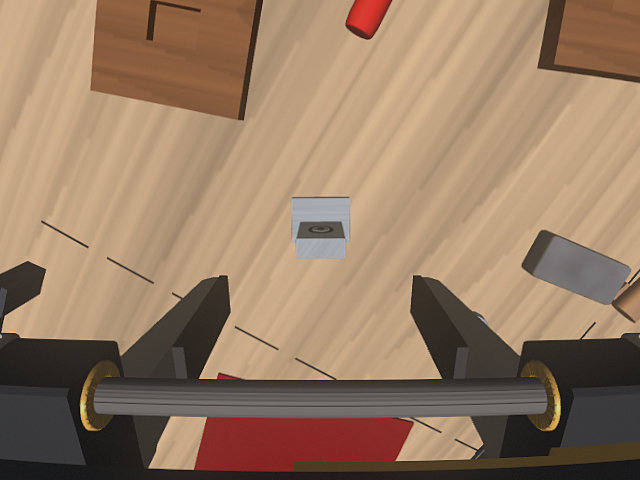

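The wrist view matches my prediction within about 1 px: flange corners at (292,197) and (350,197), mark at (321,229). I'm going down to grasp.

In the tool's units: 0.04 m is 0.64, 0.03 m is 0.48.

Emit:
{"fn": "pendant", "kwargs": {
  "offsets": {"dx":[-0.08, 0, 0, 0, 0], "dy":[0, 0, 0, 0, 0], "dz":[0.48, 0.64, 0.64, 0.176, 0], "wx":[0, 0, 0, 0, 0], "wy":[0, 0, 0, 0, 0], "wz":[0, 0, 0, 0, 0]}
}}

```text
clock: 3.4
tool_pos: [0.4834, -0.3011, 0.041]
orientation: [-1.531, -2.743, -0.0]
ft_force: [0.3, -0.1, -0.3]
width: 0.0917
grip_force: 0.0
```

Emit:
{"fn": "pendant", "kwargs": {
  "offsets": {"dx":[0, 0, 0, 0, 0, 0], "dy":[0, 0, 0, 0, 0, 0], "dz":[0, 0, 0, 0, 0, 0], "wx":[0, 0, 0, 0, 0, 0], "wy":[0, 0, 0, 0, 0, 0], "wz":[0, 0, 0, 0, 0, 0]},
  "aperture": 0
}}

```text
clock: 4.15
tool_pos: [0.4833, -0.302, 0.0406]
orientation: [-1.532, -2.743, 0.0]
ft_force: [-0.9, -1.2, -1.2]
width: 0.0361
grip_force: 29.9
```

In the tool's units: -0.05 m is -0.8, 0.0458 m is 0.7328, 0.0855 rad is 0.0136.

Emit:
{"fn": "pendant", "kwargs": {
  "offsets": {"dx":[0, 0, 0, 0.4512, 0.4512, 0.4512, 0.4512, 0.4512, 0, 0], "dy":[0, 0, 0, 0.7328, 0.7328, 0.7328, 0.7328, 0.7328, 0, 0], "dz":[-0.48, -0.8, -0.8, 0, 0, 0, 0, 0, 0, 0], "wx":[0, 0, 0, 0, 0, 0, 0, 0, 0, 0], "wy":[0, 0, 0, 0, 0, 0, 0, 0, 0, 0], "wz":[0, 0, 0.0136, 0, 0, 0, 0, 0, 0, 0]}
}}

```text
clock: 5.4
tool_pos: [0.6241, -0.0732, 0.17]
orientation: [-1.647, -2.674, 0.001]
ft_force: [-0.2, 0.0, -1.2]
width: 0.0362
grip_force: 29.9
```

```bash
python3 - <<'E'
from station import env
import cv2
from h import *
s=env.sense();p=env.camera_params('wrist');f=env.grab_frame('wrist');cv2.imwrite('pics/w2.png',f[:,:,::-1])
cv2.imwrite('pics/w2c.png',cv2.resize(f[0:300,160:560,::-1],(800,600),interpolation=cv2.INTER_CUBIC))
np.save('w2.npy',np.r_[p['origin'],p['orientation'],s['tool_pos'],s['orientation']])
print(s['tool_pos'],s['orientation'],R.from_rotvec(s['orientation']).as_matrix().round(3))
o=np.array([.594,-.012,0]);Z=R.from_euler('z',-63.3,degrees=True)
pts=[(-60,-60,24),(-60,60,24),(60,60,24),(60,-60,24),(-14.5,-19.5,24),(-14.5,19.5,24),(14.5,19.5,24),(14.5,-19.5,24)]
print(proj(p,o+Z.apply(np.array(pts)/1000)).round(1).tolist())
E
```

```text
[ 0.6240575  -0.07315118  0.17000677] [-1.64680151e+00 -2.67418475e+00  1.30945892e-03] [[-0.45   0.893 -0.001]
 [ 0.893  0.45  -0.   ]
 [ 0.    -0.001 -1.   ]]
[[246.5, 64.8], [397.9, 65.0], [390.5, 212.7], [253.1, 212.4], [298.2, 123.7], [345.8, 123.8], [345.1, 159.6], [298.7, 159.5]]
```

View pics/w2c.png

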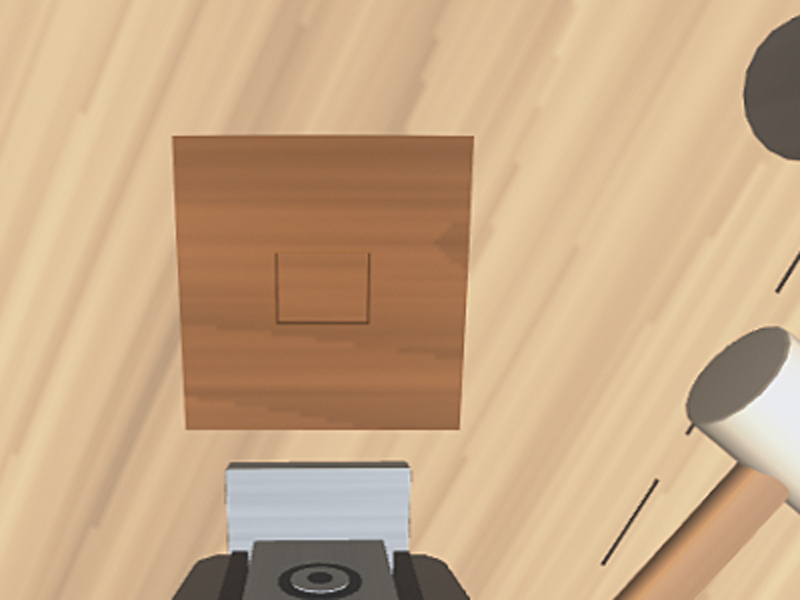

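The crop shows the board nearly square to the tool. In full pixels, the recess sides are at x=298 and 344.5 with the near edge at y=161.5. The held insert's flange edge corners are at (274,232.5) and (365,232.5), and the mark is at (320,289).

```bash
python3 - <<'E'
from station import env
from h import *
a=np.load('w2.npy');p=dict(env.camera_params('wrist'),origin=a[:3],orientation=a[3:6]);t=a[6:9];m=R.from_rotvec(a[9:]).as_matrix()
T=lambda q:((q-t)@m*1000).round(2)
A=lambda l:np.array(l)/2+[160,0]-.25
print('board corners',T(ray(p,A([(172,136),(473,136),(459,429),(187,429)]),.024)))
print('recess',T(ray(p,A([(276,300),(369,300),(276,323),(369,323),(322,253)]),.024)))
print('flange far',T(ray(p,A([(228.5,466),(410.5,466)]),.1294+.020)))
print('mark',T(ray(p,A([(320,578)]),.1294+.048)))
b=ray(p,A([(172,136),(473,136),(459,429),(187,429)]),.024);print(b.mean(0));v=b[1]-b[0];w=b[2]-b[3];print(np.degrees(np.arctan2(v[1],v[0])),np.degrees(np.arctan2(w[1],w[0])))
E
```

```text
board corners [[125.91 -59.74 146.14]
 [125.94  59.7  145.99]
 [  6.62  59.83 145.94]
 [  6.47 -59.13 146.08]]
recess [[ 6.1640e+01 -1.9300e+01  1.4606e+02]
 [ 6.1670e+01  1.9460e+01  1.4601e+02]
 [ 5.2160e+01 -1.9440e+01  1.4605e+02]
 [ 5.2190e+01  1.9620e+01  1.4600e+02]
 [ 8.0590e+01 -1.4000e-01  1.4604e+02]]
flange far [[ 25.5  -25.17  20.65]
 [ 25.56  23.49  20.59]]
mark [[ 5.71 -0.63 -7.39]]
[ 0.59420209 -0.01395464  0.024     ]
26.764000277676438 26.817228963397188
```

In the tool's units: 0.04 m is 0.64, 0.035 m is 0.56.

Emit:
{"fn": "pendant", "kwargs": {
  "offsets": {"dx":[0.4864, 0.4848, 0, 0, 0, 0], "dy":[0.0064, 0.0048, 0, 0, 0, 0], "dz":[0, 0.32, 0.64, 0.56, 0, 0], "wx":[0, 0, 0, 0, 0, 0], "wy":[0, 0, 0, 0, 0, 0], "wz":[0, 0, 0, 0, 0, 0]}
}}

```text
clock: 6.2
tool_pos: [0.5988, -0.0195, 0.0772]
orientation: [1.648, 2.672, 0.001]
ft_force: [0.6, -0.2, -1.5]
width: 0.0361
grip_force: 29.9
```

Emit:
{"fn": "pendant", "kwargs": {
  "offsets": {"dx":[0, 0, 0, 0, 0], "dy":[0, 0, 0, 0, 0], "dz":[0.064, 0.064, 0.048, 0.032, 0], "wx":[0, 0, 0, 0, 0], "wy":[0, 0, 0, 0, 0], "wz":[0, 0, 0, 0, 0]}
}}

```text
clock: 6.82
tool_pos: [0.5977, -0.0183, 0.0623]
orientation: [-1.647, -2.674, 0.0]
ft_force: [-0.3, -1.1, -1.9]
width: 0.0364
grip_force: 29.9
```

In the tool's units: 0.003 m is 0.048, 0.002 m is 0.032.

Emit:
{"fn": "pendant", "kwargs": {
  "offsets": {"dx":[0, 0, 0, 0, 0], "dy":[0, 0, 0, 0, 0], "dz":[0.048, 0.048, 0.032, 0.016, 0], "wx":[0, 0, 0, 0, 0], "wy":[0, 0, 0, 0, 0], "wz":[0, 0, 0, 0, 0]}
}}

```text
clock: 7.45
tool_pos: [0.5979, -0.0184, 0.0535]
orientation: [-1.648, -2.675, 0.0]
ft_force: [0.9, -0.1, -2.1]
width: 0.0358
grip_force: 29.9
```

Emit:
{"fn": "pendant", "kwargs": {
  "offsets": {"dx":[0, 0, 0], "dy":[0, 0, 0], "dz":[0.032, 0.032, 0], "wx":[0, 0, 0], "wy":[0, 0, 0], "wz":[0, 0, 0]}
}}

```text
clock: 7.82
tool_pos: [0.598, -0.0188, 0.0521]
orientation: [-1.647, -2.675, 0.002]
ft_force: [-8.8, 0.6, 14.7]
width: 0.0355
grip_force: 30.0
```

In the tool's units: 0.002 m is 0.032.

Emit:
{"fn": "pendant", "kwargs": {
  "offsets": {"dx":[0, 0, 0], "dy":[0, 0, 0], "dz":[0.032, 0.032, 0], "wx":[0, 0, 0], "wy":[0, 0, 0], "wz":[0, 0, 0]}
}}

```text
clock: 8.2
tool_pos: [0.598, -0.019, 0.0519]
orientation: [-1.646, -2.674, 0.004]
ft_force: [-20.3, 1.5, 37.7]
width: 0.0357
grip_force: 30.0
```

In the tool's units: -0.0035 m is -0.056.

Emit:
{"fn": "pendant", "kwargs": {
  "offsets": {"dx":[0, 0, 0], "dy":[0, 0, 0], "dz":[-0.056, -0.056, 0], "wx":[0, 0, 0], "wy":[0, 0, 0], "wz":[0, 0, 0]}
}}

```text
clock: 8.57
tool_pos: [0.598, -0.0184, 0.0525]
orientation: [1.648, 2.675, 0.0]
ft_force: [-0.2, -1.1, -1.8]
width: 0.0358
grip_force: 30.0
```

Emit:
{"fn": "pendant", "kwargs": {
  "offsets": {"dx":[0, 0, 0, 0, 0], "dy":[0, 0, 0, 0, 0], "dz":[0, 0, 0, 0, 0], "wx":[0, 0, 0, 0, 0], "wy":[0, 0, 0, 0, 0], "wz":[0, 0, 0, 0, 0]},
  "aperture": 0.08
}}

```text
clock: 9.2
tool_pos: [0.5979, -0.0184, 0.0526]
orientation: [1.648, 2.675, -0.0]
ft_force: [-0.7, -0.6, -0.2]
width: 0.0801
grip_force: 0.0
```

Emit:
{"fn": "pendant", "kwargs": {
  "offsets": {"dx":[0, 0, -0.32, -0.64, 0, 0], "dy":[0, 0, 0, 0, 0, 0], "dz":[-0.32, -0.8, -0.64, 0, 0, 0], "wx":[0, 0, 0, 0, 0, 0], "wy":[0, 0, 0, 0, 0, 0], "wz":[0, 0, 0, 0, 0, 0]}
}}

```text
clock: 9.95
tool_pos: [0.6246, -0.0715, 0.163]
orientation: [-1.648, -2.674, -0.0]
ft_force: [0.0, -0.7, -0.3]
width: 0.0802
grip_force: 0.0
```

```bash
python3 - <<'E'
from station import env
import cv2
from h import *
s=env.sense();p=env.camera_params('wrist');f=env.grab_frame('wrist')
cv2.imwrite('pics/w3c.png',cv2.resize(f[0:225,160:460,::-1],(800,600),interpolation=cv2.INTER_CUBIC))
np.save('w3.npy',np.r_[p['origin'],p['orientation'],s['tool_pos'],s['orientation']])
print(s['tool_pos'])
f=env.grab_frame('top');cv2.imwrite('pics/top1.png',f[:,:,::-1])
f=env.grab_frame('scene');cv2.imwrite('pics/scene1.png',f[:,:,::-1])
E
```

```text
[ 0.62458295 -0.07154678  0.16296919]
```

View pics/w3c.png

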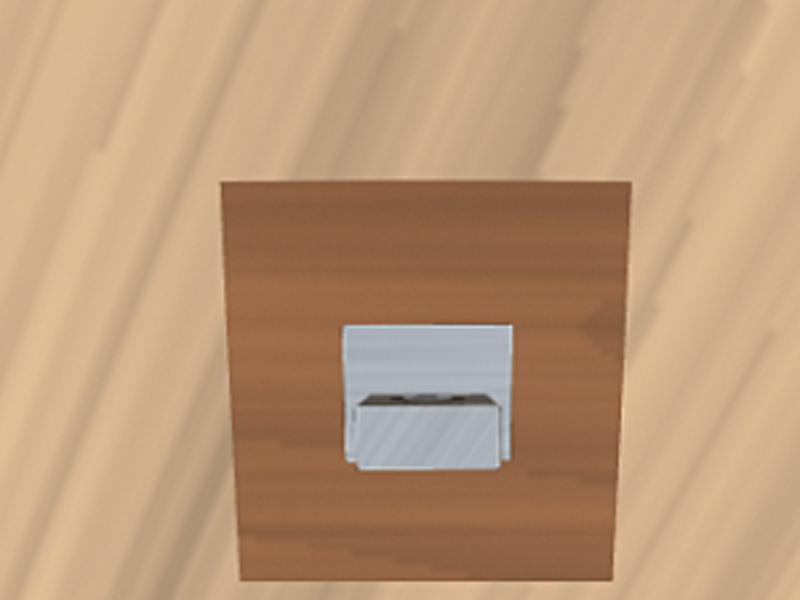

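The insert is seated square and flat, with the flange edge at crop (343,325) to (513,325) and the mark on the mirror side. Next I'll move over the mirror bar.

In the tool's units: 0.0486 m is 0.7776, 0.0116 m is 0.1856, -0.1815 rad is -0.0289.

Emit:
{"fn": "pendant", "kwargs": {
  "offsets": {"dx":[0, 0, 0.7776, 0.7776, 0.7776, 0.7776, 0.7776, 0.7776, 0, 0], "dy":[0, 0, 0.1856, 0.1856, 0.1856, 0.1856, 0.1856, 0.1856, 0, 0], "dz":[-0.336, -0.336, 0, 0, 0, 0, 0, 0, 0, 0], "wx":[0, 0, 0, 0, 0, 0, 0, 0, 0, 0], "wy":[0, 0, 0, 0, 0, 0, 0, 0, 0, 0], "wz":[-0.0289, -0.0289, 0, 0, 0, 0, 0, 0, 0, 0]}
}}

```text
clock: 11.35
tool_pos: [0.4568, 0.1762, 0.2046]
orientation: [1.137, 2.928, -0.0]
ft_force: [-0.2, -0.0, 0.4]
width: 0.08
grip_force: 0.0
```

```bash
python3 - <<'E'
from station import env
import cv2
from h import *
a=np.load('w3.npy');q=dict(env.camera_params('wrist'),origin=a[:3],orientation=a[3:6])
k=ray(q,np.array([(343,325),(513,325)])*.375+[160,0]-.3,.032);b=ray(q,np.array([(221,182),(631,182),(612,580),(240,580)])*.375+[160,0]-.3,.024)
v=k[1]-k[0];n=np.array([v[1],-v[0],0])/np.hypot(*v[:2]);print('flange',k,np.linalg.norm(v),'origin',k.mean(0)+.02*n,'board',b.mean(0),np.degrees(np.arctan2(v[1],v[0])))
s=env.sense();p=env.camera_params('wrist');f=env.grab_frame('wrist');cv2.imwrite('pics/w4.png',cv2.resize(f[:,:,::-1],(800,600),interpolation=cv2.INTER_CUBIC))
np.save('w4.npy',np.r_[p['origin'],p['orientation'],s['tool_pos'],s['orientation']])
print(s['tool_pos'],R.from_rotvec(s['orientation']).as_matrix().round(3))
o=np.array([.4568,.1767,0]);Z=R.from_euler('z',59-11.46,degrees=True)
print((1.25*proj(p,o+Z.apply(np.array([(6,22,125),(6,-22,125),(-6,22,125),(-6,-22,125)])/1000))).round(1).tolist())
E
```

```text
flange [[ 0.56401131 -0.00776642  0.032     ]
 [ 0.6083874   0.01460113  0.032     ]] 0.04969452300172124 origin [ 0.59520137 -0.0144422   0.032     ] board [ 0.59416198 -0.01378181  0.024     ] 26.750163399912893
[0.45677685 0.17620375 0.2046309 ] [[-0.738  0.675  0.   ]
 [ 0.675  0.738 -0.   ]
 [-0.001 -0.    -1.   ]]
[[413.0, 267.6], [412.3, 341.8], [391.2, 267.6], [391.5, 341.8]]
```

View pics/w4.png

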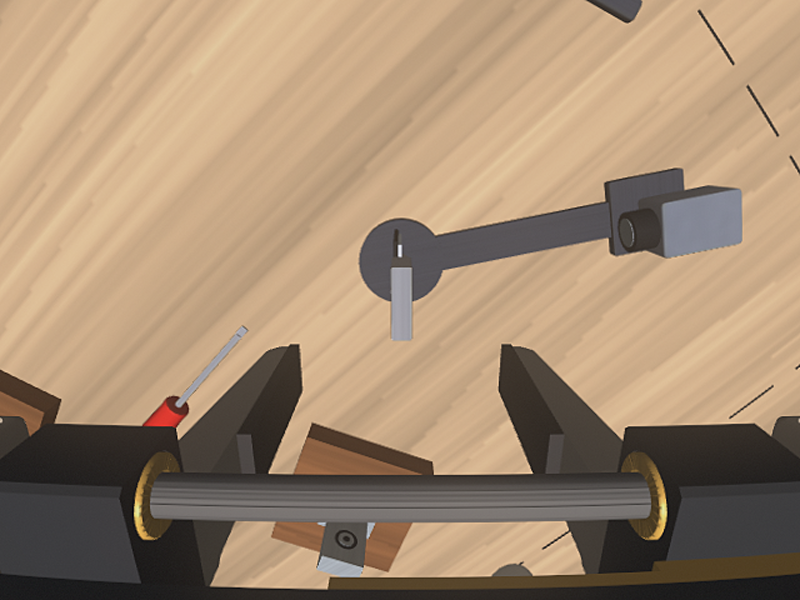

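The bar top is at (391..412, 268..340), within 1 px of prediction. The base disc centre is about (401.5,260.5), the lens about (628,233), and the rail edges are (438,237)→(606,203) and (443,269)→(607,235). I'll refine the station yaw while going down to the bar.

In the tool's units: 0.04 m is 0.64, 0.0266 m is 0.4256.

```bash
python3 - <<'E'
from station import env
from h import *
a=np.load('w4.npy');p=dict(env.camera_params('wrist'),origin=a[:3],orientation=a[3:6])
P=lambda l,z:ray(p,np.array(l)/1.25-.1,z)
an=lambda v:np.degrees(np.arctan2(v[1],v[0])).round(2)
bar=P([(391,268),(412,268),(412.5,340),(391,340)],.125);ax=bar.mean(0);print('bar',ax,an(bar[0]-bar[3]),an(bar[1]-bar[2]))
base=P([(401.5,260.5)],.012)[0];print('base',base)
L=P([(628,233)],.06)[0];print('lens',L,np.hypot(*(L-ax)[:2]),an(L-ax),an(L-base))
r=P([(438,237),(606,203),(443,269),(607,235)],.008);print('rail',an(r[1]-r[0]),an(r[3]-r[2]))
fr=P([(661,198),(664,257),(742,187),(741,247)],.078);print('cambody',fr,an(fr.mean(0)-ax))
M=P([(347,539)],.06)[0];print('mark seen',M)
E
```

```text
bar [0.45621256 0.17684695 0.125     ] 137.29 138.42
base [0.45538694 0.17768924 0.012     ]
lens [0.53848408 0.31349052 0.06      ] 0.15949943046834372 58.95 58.54
rail 59.41 59.78
cambody [[0.52633285 0.33802253 0.078     ]
 [0.5601397  0.31791378 0.078     ]
 [0.55672199 0.38322872 0.078     ]
 [0.59055011 0.36196984 0.078     ]] 59.48
mark seen [ 0.5957292  -0.01340046  0.06      ]
```

Emit:
{"fn": "pendant", "kwargs": {
  "offsets": {"dx":[0, 0, 0, 0], "dy":[0, 0, 0, 0], "dz":[0.64, 0.64, 0.4256, 0], "wx":[0, 0, 0, 0], "wy":[0, 0, 0, 0], "wz":[0, 0, 0, 0]}
}}

```text
clock: 11.9
tool_pos: [0.4554, 0.175, 0.0959]
orientation: [-1.139, -2.923, 0.004]
ft_force: [0.2, -0.2, 0.8]
width: 0.0802
grip_force: 0.0
```

In the tool's units: -0.002 m is -0.032.

Emit:
{"fn": "pendant", "kwargs": {
  "offsets": {"dx":[0, 0, 0, 0, 0, 0, 0, 0], "dy":[0, 0, 0, 0, 0, 0, 0, 0], "dz":[-0.032, 0, 0, 0, 0, 0, 0, 0], "wx":[0, 0, 0, 0, 0, 0, 0, 0], "wy":[0, 0, 0, 0, 0, 0, 0, 0], "wz":[0, 0, 0, 0, 0, 0, 0, 0]},
  "aperture": 0
}}

```text
clock: 12.9
tool_pos: [0.4572, 0.1767, 0.1]
orientation: [1.138, 2.928, 0.002]
ft_force: [3.2, 3.7, -2.6]
width: 0.0114
grip_force: 30.0
```

In the tool's units: 0.0004 m is 0.0064, 0.098 rad is 0.0156.

Emit:
{"fn": "pendant", "kwargs": {
  "offsets": {"dx":[0, 0, 0, 0, 0, 0, 0, 0, 0, 0, 0], "dy":[0.0064, 0, 0, 0, 0, 0, 0, 0, 0, 0, 0], "dz":[0, 0, 0, 0, 0, 0, 0, 0, 0, 0, 0], "wx":[0, 0, 0, 0, 0, 0, 0, 0, 0, 0, 0], "wy":[0, 0, 0, 0, 0, 0, 0, 0, 0, 0, 0], "wz":[0.0156, 0.0156, 0.0156, 0.0156, 0.0156, 0.0156, 0.0156, 0.0158, 0, 0, 0]}
}}

```text
clock: 14.28
tool_pos: [0.4565, 0.1764, 0.0999]
orientation: [-2.17, -2.271, 0.002]
ft_force: [-3.0, -1.7, 4.3]
width: 0.0118
grip_force: 30.0
```

```bash
python3 - <<'E'
from station import env
import cv2
from h import *
s=env.sense();m=R.from_rotvec(s['orientation']).as_matrix();print('yaw',np.degrees(np.arctan2(m[1,1],m[0,1])),s['tool_pos'],s['ft_force'],s['moment'])
f=env.grab_frame('top');g=env.grab_frame('scene')
t=cv2.resize(f[170:320,200:400,::-1],(800,600),interpolation=cv2.INTER_CUBIC);cv2.imwrite('pics/t5.png',t)
cv2.imwrite('pics/s5.png',cv2.resize(g[170:370,270:470,::-1],(600,600),interpolation=cv2.INTER_CUBIC))
w=env.grab_frame('wrist');cv2.imwrite('pics/w5.png',w[:,:,::-1])
E
```

```text
yaw 2.610869744799226 [0.45651709 0.17638905 0.09994246] [-2.97151365 -1.70859042  4.28818028] [-0.16276837  0.72250813  0.08794473]
```

View pics/s5.png

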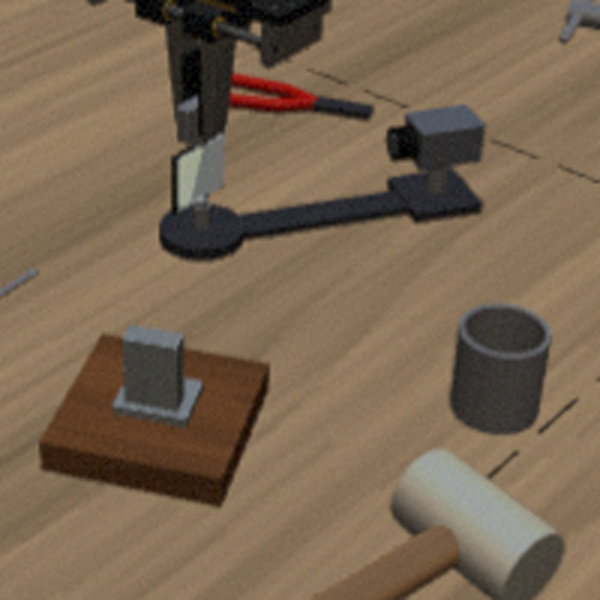

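View pics/w5.png

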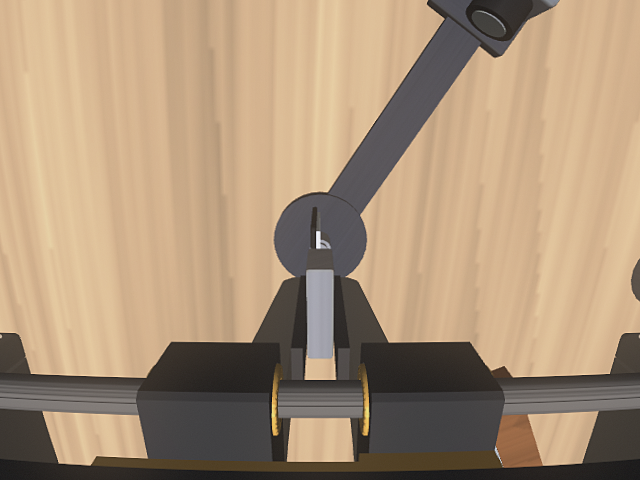

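The scene shows the insert flush in the board and the mirror turned. The wrist view shows the bar square between the pads (x 307–333), and the rail edges run (329,190)→(448,15) and (362,214)→(481,42). I'll do one last yaw check from the rail and lens.

```bash
python3 - <<'E'
from station import env
from h import *
p=env.camera_params('wrist');an=lambda v:np.degrees(np.arctan2(v[1],v[0])).round(2)
r=ray(p,[(329,190),(448,15),(362,214),(481,42)],.008);print('rail',an(r[1]-r[0]),an(r[3]-r[2]))
L=ray(p,[(490,23)],.06)[0];base=ray(p,[(320.5,239)],.012)[0];ax=np.array([.4565,.177,0]);print(L,base,an(L-ax),an(L-base),np.hypot(*(L-ax)[:2]))
print(np.degrees(np.arctan2(*(np.array([-.0140,.5953])-[base[1],base[0]]))))
E
```

```text
rail 58.98 59.72
[0.53833062 0.31344883 0.06      ] [0.45642734 0.17767196 0.012     ] 59.05 58.9 0.1591054205257325
-54.0754313199494
```

```bash
python3 -c "
from station import env
print(env.hand_in())"
```

```text
the job is handed in; nothing more can be done
None
```

I handed the job in at about 14.5 s: the insert sits flush in the left-hand die board with its mark facing the mirror, and the gripper is holding the mirror at the angle calculated to put the mark mid-view (about 0.1° off by measurement; the inspection camera's own picture isn't available to confirm it).

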